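Unbolt the cassette case past its spring catch

ROBOT

A 7-joint arm with a two-finger parallel gripper is mounted at the origin on a cart in front of the work surface, level with it; the furniture and walls round the work are solid. World frame = base frame: x ahead of the robot, y to its left, z up, the work surface at z = 0. Lengths are in m, angles in rad, forces in N, time in s.
With the tool pointing down it reaches from about 0.35 to 0.9 m from the base axis. Payload 8.1 kg.
Tool frame: the origin (TCP) lies on the centre line of the jaws, within the pads' length; the fingertips stand 17 mm ahead of it and the grasp point (between the pads) lies 2 mm behind it (ctrl.tip_reach is the distance from the TCP to the fingertips, in m); z points along the fingers, x is the direction in which the jaws open and shut, and the axes are right-handed (so a half turn about z gives the same grasp; the last joint's range is limited). The gripper opens to 92 mm and grips with 3 to 60 N. Pads are 19 mm wide; open, the fingers measure 130 mm over their backs; the gripper's body (75 mm by 190 mm) begins 47 mm behind the grasp point.
Start: joints at [1.017, 0.434, 0.025, 1.573, -0.012, 1.134, -0.075], TCP at [0.272, -0.563, 0.244] pointing down, gripper open.
Joint ranges: [-2.62, 2.62], [-0.44, 2.09], [-1.27, 1.32], [0.08, 2.57], [-1.32, 4.46], [0.12, 2], [-2.74, 2.74]. Speed limits (rad/s): [2.22, 2.22, 3.01, 3.01, 3.14, 3.14, 3.14].

INTERFACE

Orientations are given as a 3x3 rotation matrix whose columns are the frame's x, y, z axes.
In Python, from bench import ctrl, imaging, nets gives the robot as it stands.
- The arm moves only by the tool drive_tool, never from a script. Its argument "commands" is a list of rows, each an object with "angular": the turn, a rotation vector about the tool's x, y, z in rad, a list of three; "xyz": the shift along the tool's x, y, z in cm, a list of three; "hand": the finger opening in cm, from 0 to 9.18. In form: [{"angular": [rx, ry, rz], "xyz": [x, y, z], "hand": hand}, ...]. A call has exactly 8 rows; each row is the pose to reach, as a shift and turn from the pose measured when the call began, along the tool's axes at that moment; what a row does not reach only later rows make up. A row lasts 1/12 s, in which the tool goes at most 41.7 mm and 7.16 degrees, less where a joint would pass 70% of its speed; a pose out of reach is approached as far as the arm can. A call with a gripper value outside its range is refused whole. The fingers move at their own pace and stop on an object; "squeeze" is the grip in N (left out, the last holds). Time passes only in rows, so rows that repeat a pose let the fingers close, or fill a call up. It gives the time, the measured TCP pose, the force and the opening at its end, in the units of the state.
- ctrl.read_state(): the state, without advancing time (a new reading comes with each control period).
- imaging.capture(name): name is "scene" or "top" or "wrist"; returns a dict with "image" (400x640x3 uint8, blue, green, red), "z_map" (400x640 float32, m along the optical axis (not along the pixel's ray), 0 where there is no reading), "fx", "fy", "cx", "cy" (pixels), "distortion" ([k1, k2, p1, p2, k3] as OpenCV has them; the pictures are not rectified), "xyz" and "orientation" of the camera in the world. Camera axes: x right, y up, looking along -z (the intrinsics and any distortion apply to the point x, -y, -z); pixel columns grow to the right and rows downward; lengths in m; the calibration is good to about 2 mm. A picture is of the moment at which its call begins.
- ctrl.close_job(): hands the job in, once; it reports no verdict.
Trained networks look in a picture, given as the dict that the camera call returned (one of the last four; its "shot" number tells which), for a name from the list of things; names that differ only in an ending like _2 or _b are one class to them, and where a whole thing is asked for, a point or a joint stands for the part that bears it (a point fixed in the world has none). Each returns a list of dicts, best first, with "p" (0 to 1); they miss things now and then, are a little off and sometimes report something else, mostly with a low value. They report only what shows in the picture. A call takes as long as a camera call.
- nets.masks_of(target, picture): "region" (400x640 bool, what is visible of it) and "rect" ([left, top, right, bottom] in pixels, round what is visible of it).
The state is a dict: "t": time; "joint_pos": joint angles; "qd": joint speeds; "joint_torque": joint torques, N m; "tool_pos": TCP position; "eef_rot": TCP orientation; "wrist_force": force on the tool from outside, world axes, zero at the start; "ft_torque": the same for the moment, N m; "gripper_width": finger opening in m.
Only numpy, scipy, OpenCV 4.12 (cv2) and the standard library are available. Lean on these libraries where they do the work, as an engineer would, in place of code of your own. Each camera call takes 0.05 s, during which the arm holds its last target.

TASK

Unbolt the lid of the cassette case on the desk: with one fingertip hold the long spring catch pressed down, and with the other fingertip push the bolt's upright tab so that the bolt slides all the way out of the keeper on the lid, to the end of its travel. Then take the fingers away so that the catch springs back up, and leave the small things on and around the case where they are. Nothing is to be gripped or lifted.

Things in the scene. Friction and masses are not known exactly. Their poses are not given: they have to be found in the camera images.
- cassette_case: Flat grey case fixed to the desk, 150 (x) x 260 (y) x 48 mm high. Origin: centre of its underside; z up. The bolt lies on top along y (at x = +27 mm) and opens towards +y; the lid with the keeper is the -y end. Parallel to it at x = -28 mm is the catch paddle. Low steel staples over the bolt at y = -67 (keeper), -43 and +74 mm, tops 68 mm above the desk.
- case_bolt (a joint): Bolt slide in m: 0 = shut (as found), 0.045 = fully drawn, towards the case's +y. About 3 N of friction; it stays where left. Teeth on its flank meet the catch's tooth, so it moves only 1 to 2 mm unless the catch is down, and locks again within some 13 mm if the catch is let up on the way.
- bolt_tab (a point): Centre of the face to push (towards case -y) of the bolt's upright steel tab, 80 mm above the desk; moves with the bolt. Tab 30 mm wide (case x), 8 mm thick (from this face towards +y), top 15 mm above this point. From 12 mm below this point a low foot sticks out 6 mm to -y; the bolt bar's top is 16 mm below this point.
- case_catch (a joint): Catch travel in m: 0 = up, 0.010 = fully down. A spring pushes it up with 3 N when up, 7 N when fully down. The bolt is free when it is down by 6 mm or more.
- catch_pad (a point): Centre of the top of the catch, a level ribbed paddle 30 mm wide (case x), 105 mm long (case y), 82 mm above the desk when up. It goes straight down without tipping wherever pressed, and a fingertip can slide along it. With the bolt shut it reaches from 46 mm before the tab's pushed face to 59 mm beyond it (along y); its middle line is 55 mm from the tab's middle (along x).
- coverslip_box: Small box 30 x 30 x 16 mm with a lid, loose on the case's lid; origin at the centre of its underside. Leave it.
- brass_post: Small metal post, 16 mm across, 22 mm high, standing loose on the case's lid; origin at the centre of its underside. Leave it.
- dust_cap: Black round cap, 36 mm across, 12 mm high, loose on the case's top near its +x +y corner; origin at the centre of its underside. Leave it.
- filter_cube: Black cube with a round window, 39 x 40 x 37 mm, loose on the desk behind the case; origin at the centre of its underside. Leave it.
- dish: Round clear dish, 38 mm across, 10 mm high, loose on the desk behind the case; origin at the centre of its underside. Leave it.
- tweezers: Steel tweezers, 124 x 12 x 8 mm, lying loose on the desk in front of the case; origin at the centre of the underside. Leave them.

How it is judged:
On the way:
1. the bolt slides through the middle of its travel (12 to 38 mm) pushed by a finger, while a finger holds the catch down (more than 4 mm) (value of joint case_bolt between 0.012 and 0.038 m and value of joint case_catch above 0.004 m and contact force between the fingers and case_catch above 0.5 N and contact force between the fingers and case_bolt above 0.5 N), for 0.05 s.
At the end, for the whole second after the job is handed in: The bolt is drawn by at least 40 of its 45 mm and at rest, the catch is up again (less than 2 mm down), and the robot touches nothing (value of joint case_bolt above 0.04 m and value of joint case_catch below 0.002 m and velocity of joint case_bolt below 0.005 m/s).
It fails at once if one of the small loose things on or round the case is shifted or lifted by more than 12 mm (distance of any of coverslip_box, brass_post, dust_cap, filter_cube, dish, tweezers from where it was at the start of the episode above 0.012 m).
It also fails if it takes over 32 s, if anything falls off the work surface, if the arm or the gripper's body presses on something with over 40 N, if the wrist force passes 120 N, or if a joint passes its speed limit or range.

## Working session

There is one attempt and no reset: what is moved stays moved. The work goes in short steps, Python scripts to look and compute and a tool call to move; the robot and the scene stay as the last step left them, time stands still between calls to the robot, and variables do not carry over. Pictures are saved under pics/ and viewed, and the job is handed in when it is done.

Besides the shell and the picture viewer there is one more tool, called by a JSON object that holds its "api" and its "payload". drive_tool: Moves the arm, as the interface text tells. Its arguments: {"type":"object","properties":{"commands":{"type":"array"},"squeeze":{"type":"number"}},"required":["commands"]}

```bash
ls; mkdir -p pics; cat > h.py <<'E'
from bench import ctrl, imaging, nets
import numpy as np, cv2
def pix2world(c,u,v,z=None):
    u=np.asarray(u,float).ravel();v=np.asarray(v,float).ravel()
    K=np.array([[c['fx'],0,c['cx']],[0,c['fy'],c['cy']],[0,0,1]])
    n=cv2.undistortPoints(np.stack([u,v],1)[:,None],K,np.array(c['distortion'],float))[:,0]
    if z is None: z=c['z_map'][v.astype(int),u.astype(int)]
    P=np.stack([n[:,0]*z,-n[:,1]*z,-z*np.ones(len(u))],1)
    return P@np.array(c['orientation']).T+np.array(c['xyz'])
E
python3 - <<'E'
from h import *
s=ctrl.read_state(); print(s['t'],s['tool_pos'],np.round(s['eef_rot'],3),s['gripper_width'],ctrl.tip_reach)
for n in ['scene','top']:
    c=imaging.capture(n); cv2.imwrite(f'pics/{n}0.png',c['image'])
    np.savez(f'{n}0.npz',**{k:v for k,v in c.items()})
    print(n,c['xyz'],np.round(c['orientation'],3))
    for t in ['cassette_case','case_bolt','case_catch','coverslip_box','brass_post','dust_cap','filter_cube','dish','tweezers']:
        r=nets.masks_of(t,c)
        for q in r[:2]:
            v,u=np.nonzero(q['region']); P=pix2world(c,u,v); ok=c['z_map'][v,u]>0; P=P[ok]
            print(t,round(q['p'],2),q['rect'],np.round(np.median(P,0),3) if len(P) else None, np.round(np.percentile(P,[2,98],axis=0),3).tolist() if len(P) else None)
E
```

```text
pics
0.0 [ 0.27205626 -0.56214711  0.242961  ] [[ 0.436 -0.9   -0.001]
 [-0.9   -0.436  0.001]
 [-0.002  0.    -1.   ]] 0.09178133624605761 0.017
scene [0.21398745 0.51556183 0.68187941] [[-0.838  0.399 -0.373]
 [-0.546 -0.595  0.59 ]
 [ 0.013  0.698  0.716]]
cassette_case 0.93 [302.1, 155.6, 393.0, 255.4] [ 0.481 -0.04   0.049] [[0.401, -0.201, 0.002], [0.586, 0.06, 0.084]]
case_catch 0.92 [347.1, 172.7, 375.6, 207.8] [ 0.472 -0.074  0.082] [[0.447, -0.126, 0.05], [0.503, -0.032, 0.085]]
coverslip_box 0.51 [366.6, 158.6, 380.4, 171.7] [ 0.499 -0.178  0.064] [[0.486, -0.2, 0.052], [0.514, -0.168, 0.067]]
coverslip_box 0.21 [345.9, 172.9, 371.7, 207.3] [ 0.472 -0.075  0.082] [[0.447, -0.129, 0.059], [0.502, -0.032, 0.085]]
brass_post 0.59 [364.4, 160.4, 382.7, 175.3] [ 0.5   -0.179  0.064] [[0.486, -0.208, 0.048], [0.517, -0.167, 0.067]]
brass_post 0.38 [340.5, 154.0, 345.9, 163.9] [ 0.581 -0.169  0.067] [[0.575, -0.174, 0.052], [0.586, -0.163, 0.072]]
dust_cap 0.55 [305.0, 214.5, 327.3, 226.9] [0.518 0.04  0.06 ] [[0.505, 0.017, 0.049], [0.536, 0.054, 0.062]]
filter_cube 0.58 [302.5,
[... 1102 characters left out ...]
7, 0.02, 0.014]]
coverslip_box 0.81 [417.2, 221.0, 444.0, 238.6] [ 0.502 -0.184  0.065] [[0.487, -0.202, 0.052], [0.517, -0.168, 0.068]]
brass_post 0.46 [416.4, 179.3, 426.7, 191.8] [ 0.581 -0.169  0.07 ] [[0.574, -0.177, 0.049], [0.588, -0.164, 0.073]]
dust_cap 0.85 [292.8, 207.2, 318.4, 228.9] [0.519 0.035 0.06 ] [[0.505, 0.019, 0.048], [0.536, 0.051, 0.063]]
filter_cube 0.55 [360.2, 153.1, 391.6, 182.4] [ 0.62  -0.091  0.036] [[0.601, -0.115, 0.003], [0.642, -0.069, 0.04]]
dish 0.71 [309.5, 173.7, 332.7, 200.5] [0.59  0.002 0.01 ] [[0.572, -0.015, 0.001], [0.609, 0.02, 0.014]]
tweezers 0.56 [346.5, 297.0, 366.7, 298.9] [ 0.39  -0.053  0.008] [[0.387, -0.082, 0.001], [0.393, -0.048, 0.01]]
```

```bash
python3 - <<'E'
import cv2
a=cv2.imread('pics/top0.png')[130:330,250:490]; cv2.imwrite('pics/top0c.png',cv2.resize(a,None,fx=3.2,fy=3,interpolation=cv2.INTER_CUBIC)[:600])
from h import *
c=dict(np.load('top0.npz',allow_pickle=True))
v,u=np.mgrid[120:340,230:500]; v=v.ravel();u=u.ravel(); P=pix2world(c,u,v)
def rect(m,n):
    Q=P[m]; r=cv2.minAreaRect((Q[:,:2]*1000).astype(np.float32)); print(n,len(Q),r,np.round(np.median(Q,0),4))
inb=(P[:,0]>.4)&(P[:,0]<.6)&(P[:,1]>-.22)&(P[:,1]<.07)
rect(inb&(P[:,2]>.0775)&(P[:,2]<.086)&(P[:,0]<.505),'catch')
rect(inb&(P[:,2]>.091),'tab')
rect(inb&(P[:,2]>.045)&(P[:,2]<.052),'case')
rect(inb&(P[:,2]>.061)&(P[:,2]<.066)&(P[:,1]>-.14)&(P[:,1]<0.01),'bar')
E
```

```text
catch 1119 ((473.6907958984375, -81.2955551147461), (33.50823974609375, 104.9753646850586), 17.605777740478516) [ 0.4717 -0.0808  0.0823]
tab 89 ((524.8910522460938, -66.85553741455078), (29.678998947143555, 8.070186614990234), 17.422937393188477) [ 0.5249 -0.0673  0.0948]
case 8680 ((502.1810302734375, -84.39874267578125), (148.1306915283203, 267.1294250488281), 17.632972717285156) [ 0.4941 -0.0767  0.0487]
bar 519 ((514.4255981445312, -70.98332214355469), (45.56568908691406, 154.4825439453125), 18.368528366088867) [ 0.5204 -0.0737  0.064 ]
```

View pics/top0c.png

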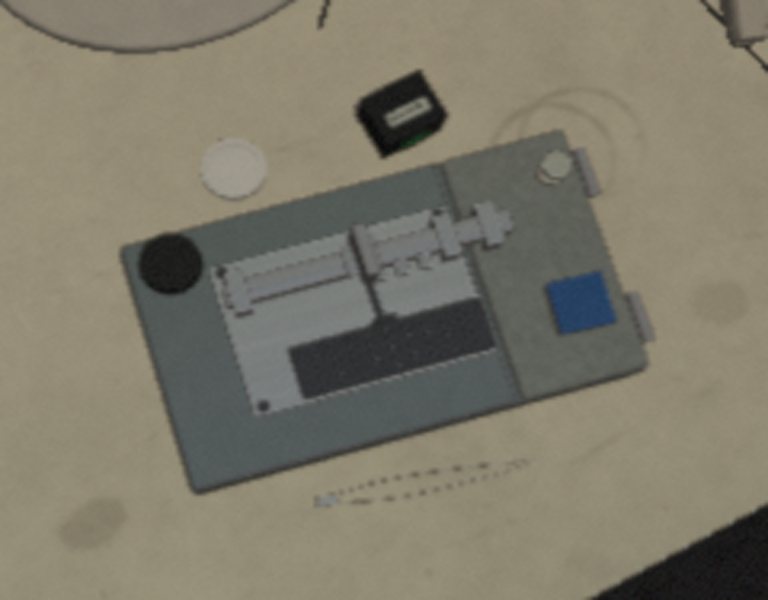

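View pics/scene0.png

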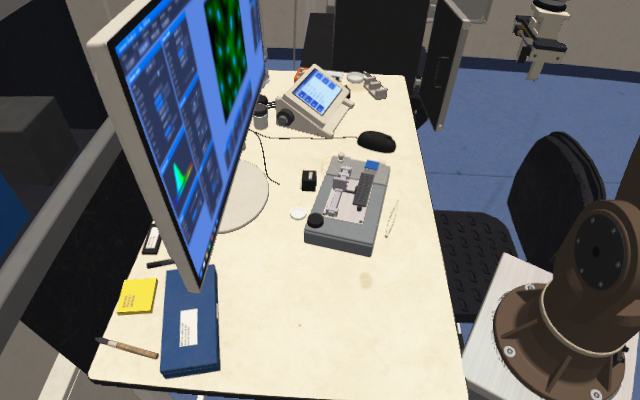

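The top view shows the case turned about 17.5°. The tab is at about px (365,250) of the crop and the dark paddle at (390,350). The post and blue box are on the lid to the right, and the cap is at the far left. Next I check for obstacles and cross-check with the scene camera.

```bash
python3 - <<'E'
from h import *
v,u=np.mgrid[0:400,0:640]; v=v.ravel();u=u.ravel()
A=[]
for n in ['top','scene']:
    c=dict(np.load(n+'0.npz',allow_pickle=True)); P=pix2world(c,u,v)[c['z_map'].ravel()>0]
    A.append(P)
    m=(P[:,0]>.15)&(P[:,0]<1.1)&(P[:,1]>-.8)&(P[:,1]<.5)&(P[:,2]>.1)
    Q=P[m]; print(n,len(Q))
    for x in np.arange(.15,1.1,.1):
        print(round(x,2),[ (round(float(Q[k,2].max()),2) if (k:=(abs(Q[:,0]-x-.05)<.05)&(abs(Q[:,1]-y-.05)<.05)).any() else 0) for y in np.arange(-.8,.5,.1)])
P=A[1]
m=(P[:,2]>.0775)&(P[:,2]<.086)&(P[:,0]<.505)&(P[:,0]>.43)&(P[:,1]>-.14)&(P[:,1]<0)
print(cv2.minAreaRect((P[m][:,:2]*1000).astype(np.float32)))
m=(P[:,2]>.088)&(P[:,2]<.1)&(P[:,0]<.56)&(P[:,0]>.43)&(P[:,1]>-.14)&(P[:,1]<0)
print(cv2.minAreaRect((P[m][:,:2]*1000).astype(np.float32)),P[m].mean(0))
s=ctrl.read_state(); R=np.array(s['eef_rot'])
print(R.T@(np.array([.5045,-.0938,.244])-s['tool_pos'])*100, s['t'])
E
```

```text
top 54991
0.15 [0, 0, 0, 0, 0, 0, 0, 0, 0, 0, 0, 0, 0]
0.25 [0, 0, 0, 0, 0, 0, 0, 0, 0, 0, 0, 0, 0]
0.35 [0, 0, 0, 0, 0, 0, 0, 0, 0, 0, 0, 0, 0.13]
0.45 [0, 0, 0, 0, 0, 0, 0, 0, 0, 0, 0, 0, 0]
0.55 [0, 0, 0, 0, 0, 0, 0, 0, 0, 0.52, 0.54, 0.5, 0]
0.65 [0, 0, 0, 0, 0, 0, 0, 0.35, 0.43, 0.49, 0, 0.39, 0]
0.75 [0, 0, 0, 0.12, 0.12, 0.12, 0.27, 0.35, 0, 0, 0, 0, 0]
0.85 [0, 0, 0, 0.12, 0, 0.19, 0.2, 0, 0, 0, 0, 0, 0]
0.95 [0, 0, 0, 0, 0, 0, 0, 0, 0, 0, 0, 0, 0]
1.05 [0, 0, 0, 0, 0, 0, 0, 0, 0, 0, 0, 0, 0]
scene 70485
0.15 [0, 0, 0.42, 0.34, 0, 0, 0, 0, 0, 0, 0, 0, 0]
0.25 [0, 0.34, 0.42, 0.34, 0, 0, 0, 0, 0, 0, 0, 0, 0]
0.35 [0, 0, 0, 0, 0, 0, 0, 0, 0, 0, 0, 0, 0]
0.45 [0.28, 0.28, 0, 0, 0, 0, 0, 0, 0, 0, 0, 0, 0]
0.55 [0.28, 0, 0, 0, 0, 0, 0, 0, 0, 0.52, 0.54, 0.54, 0.36]
0.65 [0.26, 0, 0, 0, 0, 0, 0, 0.45, 0.49, 0.51, 0.35, 0.57, 0.43]
0.75 [0.25, 0.25, 0, 0.12, 0.12, 0.12, 0.41, 0.45, 0, 0, 0.53, 0.52, 0.38]
0.85 [0, 0.25, 0, 0.12, 0, 0.37, 0.38, 0, 0, 0.15, 0.15, 0.47, 0]
0.95 [0, 0, 0, 0.12, 0, 0, 0, 0, 0, 0, 0, 0, 0]
1.05 [0, 0, 0, 0.12, 0, 0, 0, 0, 0.43, 0.43, 0, 0, 0]
((473.8940124511719, -80.60879516601562), (34.027950286865234, 105.56607055664062), 18.011205673217773)
((525.0534057617188, -66.99365234375), (29.140439987182617, 9.445169448852539), 16.593292236328125) [ 0.52456172 -0.0653121   0.09330831]
[-3.20821420e+01 -4.13232499e+01 -2.68367786e-02] 1.0
```

{"api": "drive_tool", "payload": {"commands": [{"angular": [0,0,-0.1],"xyz": [-2.2,-2.8,0],"hand": 3.6},{"angular": [0,0,-0.2],"xyz": [-4.4,-5.6,0],"hand": 3.6},{"angular": [0,0,-0.3],"xyz": [-6.6,-8.4,0],"hand": 3.6},{"angular": [0,0,-0.4],"xyz": [-8.8,-11.2,0],"hand": 3.6},{"angular": [0,0,-0.5],"xyz": [-11,-14,0],"hand": 3.6},{"angular": [0,0,-0.6],"xyz": [-13.2,-16.8,0],"hand": 3.6},{"angular": [0,0,-0.7],"xyz": [-15.4,-19.6,0],"hand": 3.6},{"angular": [0,0,-0.8],"xyz": [-17.6,-22.4,0],"hand": 3.6}]}}

```text
t: 1.67
tool_pos: [0.3977, -0.305, 0.244]
eef_rot: [[0.951, -0.31, 0.0], [-0.31, -0.951, -0.001], [0.001, 0.0, -1.0]]
wrist_force: [0.8, -0.1, -0.8]
gripper_width: 0.0433
```

```bash
cat > rel.py <<'E'
from h import *
import sys
from scipy.spatial.transform import Rotation as Ro
s=ctrl.read_state(); R=np.array(s['eef_rot'])
t=np.array([float(a) for a in sys.argv[1:4]]); a=np.deg2rad(17.5)
x=np.array([np.cos(a),np.sin(a),0]); z=np.array([0,0,-1.]); T=np.stack([x,np.cross(z,x),z],1)
print('shift cm',np.round(R.T@(t-s['tool_pos'])*100,2),'rot',np.round(Ro.from_matrix(R.T@T).as_rotvec(),3))
print(s['t'],np.round(s['tool_pos'],4),np.round(s['wrist_force'],1),s['gripper_width'])
E
python3 rel.py .5045 -.0938 .18
```

```text
shift cm [  3.6  -23.4    6.39] rot [ 0.001 -0.    -0.621]
1.6667 [ 0.3977 -0.305   0.244 ] [ 0.8 -0.1 -0.8] 0.04333548325381337
```

{"api": "drive_tool", "payload": {"commands": [{"angular": [0,0,-0.09],"xyz": [0.5,-3.4,0.9],"hand": 3.6},{"angular": [0,0,-0.18],"xyz": [1.0,-6.8,1.8],"hand": 3.6},{"angular": [0,0,-0.27],"xyz": [1.5,-10.2,2.7],"hand": 3.6},{"angular": [0,0,-0.36],"xyz": [2.1,-13.6,3.6],"hand": 3.6},{"angular": [0,0,-0.45],"xyz": [2.6,-17.0,4.5],"hand": 3.6},{"angular": [0,0,-0.54],"xyz": [3.1,-20.4,5.4],"hand": 3.6},{"angular": [0,0,-0.62],"xyz": [3.6,-23.4,6.4],"hand": 3.6},{"angular": [0,0,-0.62],"xyz": [3.6,-23.4,6.4],"hand": 3.6}]}}

```text
t: 2.33
tool_pos: [0.5063, -0.0871, 0.1789]
eef_rot: [[0.95, 0.312, 0.001], [0.312, -0.95, 0.003], [0.002, -0.003, -1.0]]
wrist_force: [0.2, 0.2, 0.6]
gripper_width: 0.0358
```

```bash
python3 rel.py .5045 -.0938 .112; python3 - <<'E'
from h import *
c=imaging.capture('wrist'); cv2.imwrite('pics/w1.png',c['image'])
c=imaging.capture('scene'); cv2.imwrite('pics/s1.png',cv2.resize(c['image'][80:280,230:470],None,fx=3,fy=3))
E
```

```text
shift cm [-0.39  0.6   6.69] rot [-0.003 -0.002  0.012]
2.3333 [ 0.5063 -0.0871  0.1789] [0.2 0.2 0.6] 0.03581412764082015
```

View pics/w1.png

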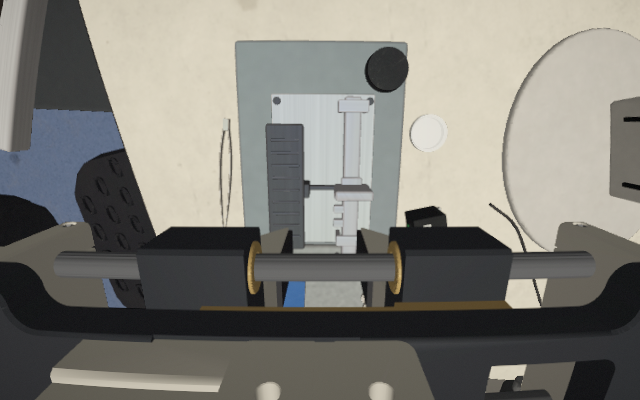

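View pics/s1.png

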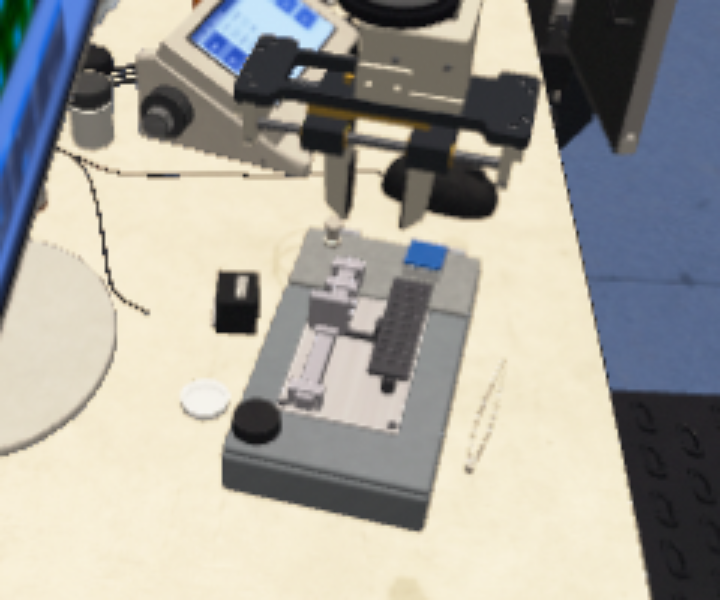

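{"api": "drive_tool", "payload": {"commands": [{"angular": [0,0,0.012],"xyz": [-0.39,0.6,0.5],"hand": 4.4},{"angular": [0,0,0.012],"xyz": [-0.39,0.6,1.5],"hand": 4.4},{"angular": [0,0,0.012],"xyz": [-0.39,0.6,2.5],"hand": 4.4},{"angular": [0,0,0.012],"xyz": [-0.39,0.6,3.5],"hand": 4.4},{"angular": [0,0,0.012],"xyz": [-0.39,0.6,4.5],"hand": 4.4},{"angular": [0,0,0.012],"xyz": [-0.39,0.6,5.5],"hand": 4.4},{"angular": [0,0,0.012],"xyz": [-0.39,0.6,6.3],"hand": 4.4},{"angular": [0,0,0.012],"xyz": [-0.39,0.6,6.7],"hand": 4.4}]}}

```text
t: 3.1
tool_pos: [0.5021, -0.0993, 0.1111]
eef_rot: [[0.957, 0.291, -0.002], [0.291, -0.957, 0.0], [-0.002, -0.001, -1.0]]
wrist_force: [0.1, 0.6, -1.1]
gripper_width: 0.044
```

```bash
python3 rel.py .5045 -.0938 .0905; python3 - <<'E'
from h import *
c=imaging.capture('wrist'); cv2.imwrite('pics/w2.png',c['image'])
c=imaging.capture('scene'); cv2.imwrite('pics/s2.png',cv2.resize(c['image'][100:280,270:470],None,fx=3.3,fy=3.3))
c=imaging.capture('top'); cv2.imwrite('pics/t2.png',cv2.resize(c['image'][130:330,250:490],None,fx=3,fy=3))
E
```

```text
shift cm [ 0.39 -0.46  2.06] rot [-0.001  0.002 -0.01 ]
3.1 [ 0.5021 -0.0993  0.1111] [ 0.1  0.6 -1.1] 0.04396466730591979
```

View pics/w2.png

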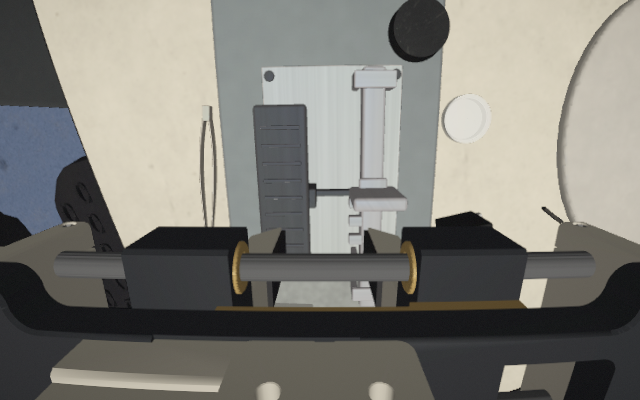

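View pics/s2.png

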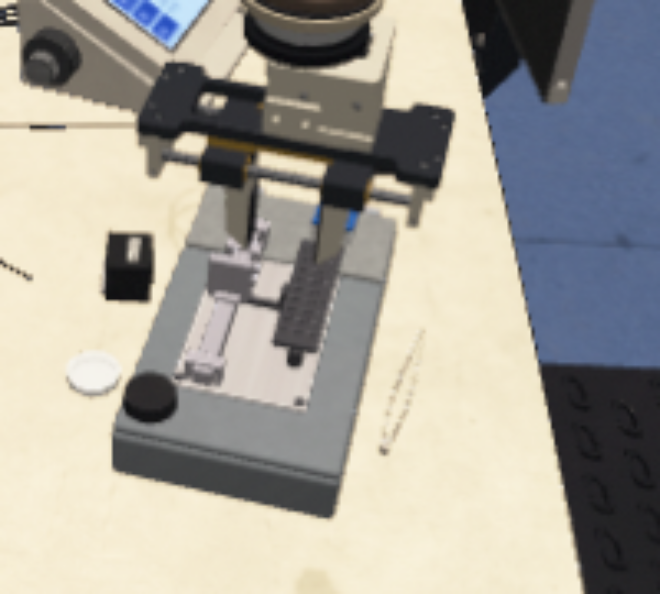

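View pics/t2.png

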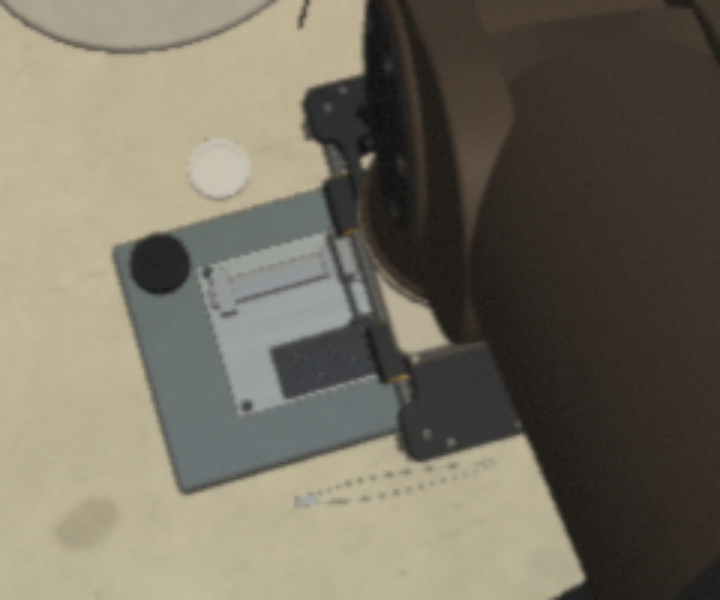

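{"api": "drive_tool", "payload": {"commands": [{"angular": [0,0,-0.01],"xyz": [0.1,-0.1,0],"hand": 4.4},{"angular": [0,0,-0.01],"xyz": [0.2,-0.2,0],"hand": 4.4},{"angular": [0,0,-0.01],"xyz": [0.3,-0.3,0.2],"hand": 4.4},{"angular": [0,0,-0.01],"xyz": [0.39,-0.4,0.4],"hand": 4.4},{"angular": [0,0,-0.01],"xyz": [0.39,-0.4,0.6],"hand": 4.4},{"angular": [0,0,-0.01],"xyz": [0.39,-0.4,0.6],"hand": 4.4},{"angular": [0,0,-0.01],"xyz": [0.39,-0.4,0.6],"hand": 4.4},{"angular": [0,0,-0.01],"xyz": [0.39,-0.4,0.6],"hand": 4.4}]}}

```text
t: 3.92
tool_pos: [0.5052, -0.0943, 0.1063]
eef_rot: [[0.954, 0.3, -0.001], [0.3, -0.954, 0.0], [-0.001, -0.001, -1.0]]
wrist_force: [-0.1, 0.1, -0.3]
gripper_width: 0.0439
```

```bash
python3 rel.py .5045 -.0938 .0905
```

```text
shift cm [-0.05 -0.07  1.58] rot [-0.001  0.001 -0.   ]
3.9167 [ 0.5052 -0.0943  0.1063] [-0.1  0.1 -0.3] 0.043947581975384425
```

Positioned. Pressing down now.

{"api": "drive_tool", "payload": {"commands": [{"angular": [0,0,0],"xyz": [-0.05,0,0.3],"hand": 4.4},{"angular": [0,0,0],"xyz": [-0.05,0,0.6],"hand": 4.4},{"angular": [0,0,0],"xyz": [-0.05,0,0.9],"hand": 4.4},{"angular": [0,0,0],"xyz": [-0.05,0,1.2],"hand": 4.4},{"angular": [0,0,0],"xyz": [-0.05,0,1.4],"hand": 4.4},{"angular": [0,0,0],"xyz": [-0.05,0,1.6],"hand": 4.4},{"angular": [0,0,0],"xyz": [-0.05,0,1.6],"hand": 4.4},{"angular": [0,0,0],"xyz": [-0.05,0,1.6],"hand": 4.4}]}}

```text
t: 4.58
tool_pos: [0.5047, -0.0947, 0.0903]
eef_rot: [[0.954, 0.3, -0.001], [0.3, -0.954, -0.0], [-0.001, -0.0, -1.0]]
wrist_force: [-1.1, -0.8, 5.9]
gripper_width: 0.044
```

```bash
python3 rel.py .5045 -.0938 .0905
```

```text
shift cm [ 0.   -0.09 -0.02] rot [-0.     0.001 -0.   ]
4.5833 [ 0.5047 -0.0947  0.0903] [-1.1 -0.8  5.9] 0.04395115109970661
```

Upward force is 5.9 N, so the catch is down. Now pushing towards +y (tool −y).

{"api": "drive_tool", "payload": {"commands": [{"angular": [0,0,0],"xyz": [0,-0.2,0],"hand": 4.4},{"angular": [0,0,0],"xyz": [0,-0.4,0],"hand": 4.4},{"angular": [0,0,0],"xyz": [0,-0.6,0],"hand": 4.4},{"angular": [0,0,0],"xyz": [0,-0.8,0],"hand": 4.4},{"angular": [0,0,0],"xyz": [0,-1.0,0],"hand": 4.4},{"angular": [0,0,0],"xyz": [0,-1.2,0],"hand": 4.4},{"angular": [0,0,0],"xyz": [0,-1.4,0],"hand": 4.4},{"angular": [0,0,0],"xyz": [0,-1.6,0],"hand": 4.4}]}}

```text
t: 5.25
tool_pos: [0.5012, -0.0815, 0.0907]
eef_rot: [[0.954, 0.299, 0.001], [0.299, -0.954, -0.002], [0.001, 0.003, -1.0]]
wrist_force: [2.6, -7.6, 5.5]
gripper_width: 0.0443
```

```bash
python3 rel.py .5045 -.0938 .0905;python3 - <<'E'
from h import *
c=imaging.capture('scene'); cv2.imwrite('pics/s3.png',cv2.resize(c['image'][100:280,270:470],None,fx=3.3,fy=3.3))
E
```

```text
shift cm [-0.05  1.27  0.03] rot [ 0.003 -0.001 -0.002]
5.25 [ 0.5012 -0.0815  0.0907] [ 2.6 -7.6  5.5] 0.04432634180827335
```

View pics/s3.png

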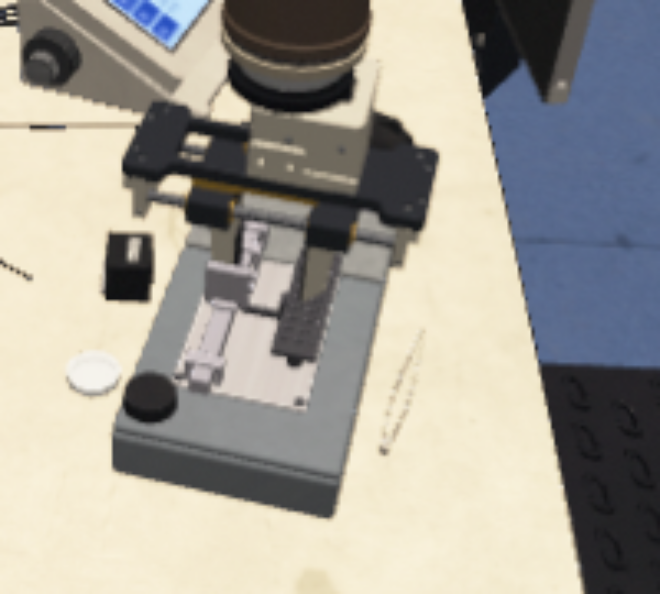

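The finger is against the tab (about px 230,290 in the crop) and the bolt is starting to move. I continue.

{"api": "drive_tool", "payload": {"commands": [{"angular": [0,0,0],"xyz": [0,-0.3,0.03],"hand": 4.4},{"angular": [0,0,0],"xyz": [0,-0.6,0.03],"hand": 4.4},{"angular": [0,0,0],"xyz": [0,-0.9,0.03],"hand": 4.4},{"angular": [0,0,0],"xyz": [0,-1.2,0.03],"hand": 4.4},{"angular": [0,0,0],"xyz": [0,-1.5,0.03],"hand": 4.4},{"angular": [0,0,0],"xyz": [0,-1.8,0.03],"hand": 4.4},{"angular": [0,0,0],"xyz": [0,-2.1,0.03],"hand": 4.4},{"angular": [0,0,0],"xyz": [0,-2.4,0.03],"hand": 4.4}]}}

```text
t: 5.97
tool_pos: [0.4945, -0.0604, 0.0907]
eef_rot: [[0.955, 0.297, 0.002], [0.297, -0.955, -0.005], [0.001, 0.005, -1.0]]
wrist_force: [0.2, -8.4, 6.9]
gripper_width: 0.0441
```

```bash
python3 rel.py .5045 -.0938 .0905;python3 - <<'E'
from h import *
c=imaging.capture('scene'); cv2.imwrite('pics/s4.png',cv2.resize(c['image'][100:280,270:470],None,fx=3.3,fy=3.3))
E
```

```text
shift cm [-0.03  3.48  0.04] rot [ 0.005 -0.001 -0.004]
5.9667 [ 0.4945 -0.0604  0.0907] [ 0.2 -8.4  6.9] 0.044094638882489566
```

View pics/s4.png

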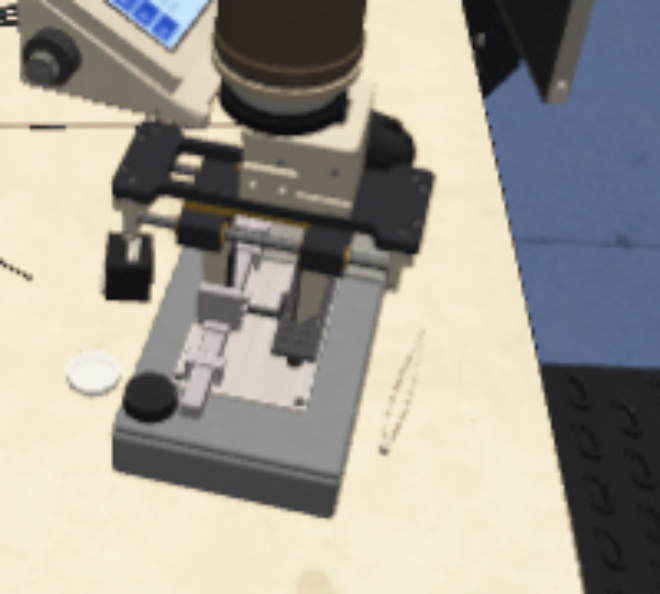

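The bolt is sliding; its end now emerges past the +y staple and clears the cap. Remaining travel is about 17 mm.

{"api": "drive_tool", "payload": {"commands": [{"angular": [0,0,0],"xyz": [0,-0.3,0.03],"hand": 4.4},{"angular": [0,0,0],"xyz": [0,-0.6,0.03],"hand": 4.4},{"angular": [0,0,0],"xyz": [0,-0.9,0.03],"hand": 4.4},{"angular": [0,0,0],"xyz": [0,-1.1,0.03],"hand": 4.4},{"angular": [0,0,0],"xyz": [0,-1.3,0.03],"hand": 4.4},{"angular": [0,0,0],"xyz": [0,-1.5,0.03],"hand": 4.4},{"angular": [0,0,0],"xyz": [0,-1.7,0.03],"hand": 4.4},{"angular": [0,0,0],"xyz": [0,-1.8,0.03],"hand": 4.4}]}}

```text
t: 6.68
tool_pos: [0.4899, -0.0461, 0.0908]
eef_rot: [[0.956, 0.295, 0.004], [0.295, -0.956, -0.008], [0.001, 0.009, -1.0]]
wrist_force: [4.0, -16.0, 6.2]
gripper_width: 0.044
```

```bash
python3 rel.py .5045 -.0938 .0905;python3 - <<'E'
from h import *
c=imaging.capture('scene'); cv2.imwrite('pics/s5.png',cv2.resize(c['image'][100:280,270:470],None,fx=3.3,fy=3.3))
E
```

```text
shift cm [-0.01  4.99  0.08] rot [ 0.009 -0.001 -0.006]
6.6833 [ 0.4899 -0.0461  0.0908] [  4.  -16.    6.2] 0.04402243414630029
```

View pics/s5.png

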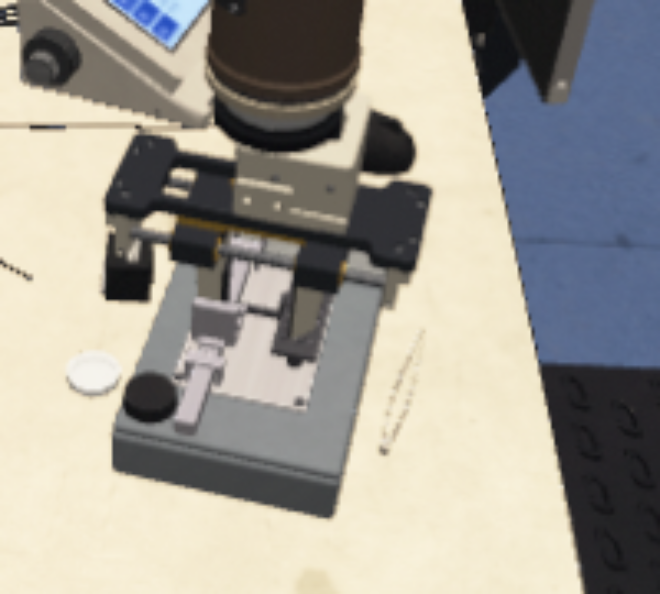

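```bash
cat > tab.py <<'E'
from h import *
c=imaging.capture('scene'); v,u=np.mgrid[0:400,0:640]; v=v.ravel();u=u.ravel()
a=np.deg2rad(17.5);x=np.array([np.cos(a),np.sin(a)]);y=np.array([-np.sin(a),np.cos(a)])
def tab(c):
    P=pix2world(c,u,v); d=P[:,:2]-[.5249,-.0669]; X=d@x; Y=d@y
    m=(abs(X)<.013)&(Y>-.008)&(Y<.06)&(P[:,2]>.085)&(P[:,2]<.094); return np.percentile(Y[m],[50,90,98]),m.sum()
print(tab(c)); print(tab(dict(np.load('scene0.npz',allow_pickle=True))))
E
python3 tab.py
```

```text
(array([0.04844513, 0.04986822, 0.05060996]), np.int64(39))
(array([0.0031621 , 0.00403045, 0.00442031]), np.int64(39))
```

The tab has moved 45.5 mm by depth, and the force rose to 16 N, so the bolt is at its end stop. I back off and lift.

{"api": "drive_tool", "payload": {"commands": [{"angular": [0,0,0],"xyz": [0,0.3,0],"hand": 4.4},{"angular": [0,0,0],"xyz": [0,0.7,0],"hand": 4.4},{"angular": [0,0,0],"xyz": [0,1.0,-0.2],"hand": 4.4},{"angular": [0,0,0],"xyz": [0,1.0,-0.8],"hand": 4.4},{"angular": [0,0,0],"xyz": [0,1.0,-2],"hand": 4.4},{"angular": [0,0,0],"xyz": [0,1.0,-4],"hand": 4.4},{"angular": [0,0,0],"xyz": [0,1.0,-6],"hand": 4.4},{"angular": [0,0,0],"xyz": [0,1.0,-8],"hand": 4.4}]}}

```text
t: 7.45
tool_pos: [0.4921, -0.0549, 0.1716]
eef_rot: [[0.956, 0.295, 0.003], [0.295, -0.956, -0.008], [0.001, 0.009, -1.0]]
wrist_force: [1.0, 0.6, -0.1]
gripper_width: 0.044
```

{"api": "drive_tool", "payload": {"commands": [{"angular": [0,0,0],"xyz": [0,0.7,-2],"hand": 4.4},{"angular": [0,0,0],"xyz": [0,2,-4],"hand": 4.4},{"angular": [0,0,0],"xyz": [0,5,-5],"hand": 4.4},{"angular": [0,0,0],"xyz": [0,8,-5],"hand": 4.4},{"angular": [0,0,0],"xyz": [0,11,-5],"hand": 4.4},{"angular": [0,0,0],"xyz": [0,13,-5],"hand": 4.4},{"angular": [0,0,0],"xyz": [0,14,-5],"hand": 4.4},{"angular": [0,0,0],"xyz": [0,14,-5],"hand": 4.4}]}}

```text
t: 8.12
tool_pos: [0.5332, -0.1906, 0.2225]
eef_rot: [[0.957, 0.292, 0.003], [0.292, -0.957, -0.009], [-0.0, 0.009, -1.0]]
wrist_force: [0.4, 0.4, -0.4]
gripper_width: 0.0441
```

```bash
python3 tab.py; python3 - <<'E'
from h import *
print(ctrl.read_state()['wrist_force'])
a=np.deg2rad(17.5);x=np.array([np.cos(a),np.sin(a)]);y=np.array([-np.sin(a),np.cos(a)])
v,u=np.mgrid[0:400,0:640]; v=v.ravel();u=u.ravel()
c=imaging.capture('scene'); cv2.imwrite('pics/s6.png',cv2.resize(c['image'][100:280,270:470],None,fx=3.3,fy=3.3))
for k in (c,dict(np.load('scene0.npz',allow_pickle=True))):
    P=pix2world(k,u,v); d=P[:,:2]-[.4737,-.081]
    m=(abs(d@x)<.012)&(abs(d@y)<.048)&(P[:,2]<.1); print('catch z',np.median(P[m,2]),m.sum())
for t in ['coverslip_box','brass_post','dust_cap','filter_cube','dish','tweezers']:
    r=nets.masks_of(t,c)
    if r: print(t,round(r[0]['p'],2),r[0]['rect'])
E
```

```text
(array([0.04777125, 0.04906328, 0.0496818 ]), np.int64(40))
(array([0.0031621 , 0.00403045, 0.00442031]), np.int64(39))
[ 0.27592646  0.41726955 -0.40614063]
catch z 0.08225360697368872 408
catch z 0.08222096005413798 402
coverslip_box 0.62 [366.0, 159.8, 380.2, 173.4]
brass_post 0.67 [363.5, 159.0, 378.2, 171.3]
dust_cap 0.71 [304.9, 214.4, 324.2, 227.8]
dish 0.57 [287.9, 204.7, 308.2, 218.1]
tweezers 0.54 [383.6, 221.6, 395.1, 238.2]
```

View pics/s6.png

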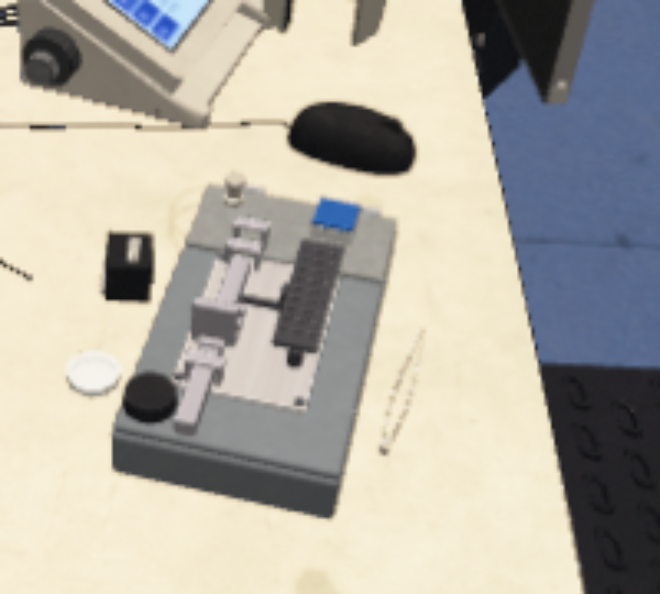

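The bolt is drawn by about 45 mm, the catch is back up (82.2 mm, as at the start), and the small things are where they were. Handing in.

```bash
python3 -c "
from bench import ctrl
print(ctrl.close_job())"
```

```text
the job is handed in; nothing more can be done
None
```

The bolt is drawn to the end of its travel, the catch is back up, and the job was handed in at about 8.5 s of the 32 s. No verdict is reported on hand-in.

**What I did:** I set the fingers 44 mm apart across the case. One fingertip pressed the catch down by about 8 mm, meeting 5.9 N upward. I then slid both along case +y so the other fingertip pushed the tab to its end stop, where the push force rose to about 16 N. After that I backed off, lifted clear and moved the hand away.

**Last checks:**
- **Bolt:** depth readings put the tab 45 mm from where it started.
- **Catch:** the catch top reads 82.2 mm, the same as at the start.
- **Contact:** the wrist force is about zero and the hand is well clear of everything.
- **Small things:** the picture shows all six where they were.

**Disagreements:** in the last look the network did not report the filter cube, and it put the brass post on the blue box, as its top guess had also done in the first scene picture. Both are plainly in place in the picture.

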